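# Reset the two air-table blowers at a blocked control box

### The arm

A 6-joint arm with a two-finger parallel gripper is mounted at the origin on a cart in front of the work surface, level with it; the furniture and walls round the work are solid. World frame = base frame: x ahead of the robot, y to its left, z up, the work surface at z = 0. Lengths are in mm, angles in rad, forces in N, time in s.
With the tool pointing down it reaches from about 275 to 750 mm from the base axis. Payload 10.2 kg.
Tool frame: the origin (TCP) lies at the very end of the fingers, on their centre line; the grasp point (between the pads) lies 19 mm behind it (ctrl.grip_depth is the distance from the TCP to the grasp point, in mm); z points along the fingers, x is the direction in which the jaws open and shut, and the axes are right-handed (so a half turn about z gives the same grasp; the last joint's range is limited). The gripper opens to 85 mm and grips with 20 to 120 N. Pads are 22 mm wide; open, the fingers measure 114 mm over their backs; the gripper's body (76 mm by 85 mm) begins 54 mm behind the grasp point. The pads swing forward as they close: fully open they stand 13 mm farther back than shut.
Start: joints at [-1.409, 0.313, 1.498, -0, 1.331, -0.223], TCP at [197.059, -486.62, 199.694] pointing down, gripper open.
Joint ranges: [-2.94, 2.94], [-0.97, 2.17], [0.19, 2.56], [-1.23, 4.37], [0.02, 3.11], [-2.88, 2.88]. Speed limits (rad/s): [2.39, 2.39, 3.01, 3.14, 3.14, 3.14].

### API

Orientations are given as a unit quaternion [w, x, y, z].
In Python, from rig import ctrl gives the robot as it stands.
- The arm moves only by the tool play_rows, never from a script. Its argument "motion" is a list of rows, each a list of 2 entries, a list of its own where there are three numbers: the shift along the tool's x, y, z in mm, then the turn, a rotation vector about the tool's x, y, z in degrees. A call has 1 to 20 rows; each row shifts and turns the commanded pose from where the row before left it, along the tool's axes as they then stand; what a row does not reach is not made up. A row lasts 1/12 s, in which the tool goes at most 41.7 mm and 7.16 degrees, less where a joint would pass 70% of its speed; a pose out of reach is approached as far as the arm can. A call with a gripper value outside its range is refused whole. "fingers" is the finger opening in mm, from 0 to 85.4, set as the call begins (left out, the last holds). The fingers move at their own pace and stop on an object; "squeeze" is the grip in N (left out, the last holds). Time passes only in rows, so rows that do not move let the fingers close. It gives the time, the measured TCP pose, the force and the opening at its end, in the units of the state.
- ctrl.sense(): the state, without advancing time (a new reading comes with each control period).
- ctrl.capture(name): name is "scene" or "side" or "wrist"; returns the picture (384x512x3 uint8, red, green, blue); there is no depth.
- ctrl.get_calibration(name): a dict with "K" (3x3 intrinsics, pixels), "R" (3x3) and "t" (3): a world point X has camera coordinates R X + t; the wrist camera has in their place "tool_from_camera" (4x4, takes a point from camera to tool coordinates, whose origin is the TCP and whose axes are the tool frame's). Camera axes: x right, y down, z forward; pixel columns grow to the right and rows downward; lengths in mm; the calibration is good to about 2 mm. A picture is of the moment at which its call begins: read the wrist's pose just before it. get_calibration takes no time and is no camera call.
- ctrl.finish_job(): hands the job in, once; it reports no verdict.
Trained networks look in the newest picture that a camera, given by its name, has taken for a name from the list of things; names that differ only in an ending like _2 or _b are one class to them, and where a whole thing is asked for, a point or a joint stands for the part that bears it (a point fixed in the world has none). Each returns a list of dicts, best first, with "p" (0 to 1); they miss things now and then, are a little off and sometimes report something else, mostly with a low value. They report only what shows in the picture. A call takes as long as a camera call. They do not tell look-alikes from the thing itself.
- ctrl.spot_in(camera, name): "position" ([column, row] as shares, 0 to 1, of the picture: columns of its width, rows of its height, amid what is visible of it).
The state is a dict: "time_s": time; "joints": joint angles; "dq": joint speeds; "tau": joint torques, N m; "eef_pos": TCP position; "ee_rot": TCP orientation; "force": force on the tool from outside, world axes, zero at the start; "wrist_torque": the same for the moment, N m; "grip_width": opening from 0.0 (shut) to 1.0 (fully open).
Only numpy, scipy, OpenCV 4.12 (cv2) and the standard library are available. Lean on these libraries where they do the work, as an engineer would, in place of code of your own. Each camera call takes 0.05 s, during which the arm holds its last target. There are 200 camera calls.

### The job

Somebody left the green spray can in front of the blower control box: first stand it upright, wholly on the round cork mat, and let go of it. Then turn the left dial down, click by click, to speed 1 (the first white mark after the red off mark), and after that turn the right dial up to speed 4 (the fourth white mark), without going past the wanted mark on either dial. Never lay the can down, and do not shift the brown tape roll, the carton or the knocking block.

Things in the scene. Friction and masses are not known exactly. Their poses are not given: they have to be found in the camera images.
- control_box: Grey wedge-shaped control box fixed to the table, 150 mm deep (its x), 270 mm wide (its y), 40 mm high in front and 107 mm at the back. Origin: centre of its underside; -x is its low front, which faces roughly to the robot, +y its left as seen from the front. Its dark panel slopes at 24 degrees, so the panel's outward normal leans 24 degrees from vertical towards the box's front; both dials sit on the panel's mid height, 66 mm left and right of its middle.
- left_dial (a joint): Angle (rad) of the left dial: 0 = off (pointer at the red dot, to the left); it grows clockwise seen from in front, one click each 0.5236 (30 degrees), so speed n is at n x 0.5236, the n-th white mark clockwise after the red dot, up to speed 6 at 3.142 (pointer to the right). End stops 0.15 beyond 0 and 3.142. It starts near a speed from 3 to 5.
- right_dial (a joint): Angle (rad) of the right dial: same positions, marks, clicks and direction as the left; it starts near off, speed 1 or 2. On both, a detent spring pulls the free dial into the nearest position (peak torque about 0.15 N m, so grip the bar firmly); let go almost midway between two positions a dial may stay there, and it may start so.
- left_dial_grip (a point): Point on the left dial's axis, halfway up its grip bar. The dial is a black disc of 72 mm diameter, whose top is 10 mm above the panel, carrying a grey grip bar 66 mm long, 16 mm thick and 34 mm high (its top is 44 mm above the panel); this point is 22 mm above the disc's top and 12 mm below the bar's top. z: outward along the dial's axis (the panel's normal); y: along the bar to the end with the red pointer line; x: across the 16 mm thickness. The axes turn with the dial.
- right_dial_grip (a point): The same point, with the same axes and sizes, on the right dial.
- spray_can: Green-capped spray can standing upright, 52 mm diameter at the foot rim (48 mm body and cap), 171 mm high, about 0.2 kg. Origin: centre of its foot; z: up along the can.
- mat_cork: Round cork mat fixed to the table, 94 mm diameter, 4 mm thick. Origin: centre of its underside, on the table; its top is 4 mm above.
- tape_roll: Roll of brown packing tape lying flat, 104 mm diameter, 48 mm high; bystander. Origin: centre of its underside.
- carton: Small kraft carton, 63 mm (x) by 126 mm (y), 92 mm high; bystander beside the control box. Origin: centre of its underside.
- knock_block: Wooden knocking block with a black rubber face, 51 mm (x) by 110 mm (y), 50 mm high; bystander beside the control box. Origin: centre of its underside.
There are look-alikes about, which are no part of the job. There is more than one size of the spray_can; the job needs the largest.

How it is judged:
By the outcome, as a careful person would: the job done as asked, in the order asked, and still so for the second after the job is handed in, with the robot touching nothing.
It also fails if it takes over 72 s, if anything falls off the work surface, if the arm or the gripper's body presses on something with over 40 N, if the wrist force passes 120 N, or if a joint passes its speed limit or range.

## Working session

There is one attempt and no reset: what is moved stays moved. The work goes in short steps, Python scripts to look and compute and a tool call to move; the robot and the scene stay as the last step left them, time stands still between calls to the robot, and variables do not carry over. Pictures are saved under pics/ and viewed, about 8 in all and at most 12, crops included, and the job is handed in when it is done.

Besides the shell and the picture viewer there is one more tool, called by a JSON object that holds its "op" and its "data". play_rows: Moves the arm, as the interface text tells. Its arguments: {"type":"object","properties":{"motion":{"type":"array"},"fingers":{"type":"number"},"squeeze":{"type":"number"}},"required":["motion"]}

```bash
ls; mkdir -p pics; python3 - <<'E'
from rig import ctrl
import cv2,numpy as np
s=ctrl.sense();print(s)
for c in("scene","side"):
    im=ctrl.capture(c);cv2.imwrite(f"pics/{c}0.png",im[:,:,::-1])
    k=ctrl.get_calibration(c);print(c,np.round(k["K"],1).tolist(),np.round(k["R"],4).tolist(),np.round(k["t"],1).tolist())
    for n in("control_box","left_dial","left_dial_grip","right_dial_grip","spray_can","mat_cork","tape_roll","carton","knock_block"):
        print(n,[(np.round(np.array(d["position"])*[512,384]).tolist(),round(d["p"],2)) for d in ctrl.spot_in(c,n)][:4])
print(ctrl.get_calibration("wrist"))
a=[cv2.imread(f"pics/{c}0.png") for c in("scene","side")]
E
```

```text
pics
{'time_s': 0.0, 'joints': array([-1.40937711e+00,  3.13437006e-01,  1.49845454e+00, -1.20973922e-06,
        1.33102692e+00, -2.23415684e-01]), 'dq': array([ 0.00053789, -0.0003653 ,  0.00139977, -0.00093405, -0.00101137,
        0.00152178]), 'tau': array([-1.31650384e-03, -4.12260711e+01, -2.59742975e+01, -2.84569214e-04,
        4.08845881e-03, -2.98750592e-05]), 'eef_pos': array([ 197.01763088, -486.2941385 ,  199.13519224]), 'ee_rot': array([-4.82645947e-04,  8.29278537e-01, -5.58835100e-01, -4.54420446e-04]), 'force': array([ 0.31249463, -0.00038739, -0.19895113]), 'wrist_torque': array([-0.01614197, -0.06361471, -0.025466  ]), 'grip_width': 1.0000490682449514}
scene [[484.2, 0.0, 256.5], [0.0, 484.2, 195.2], [0.0, 0.0, 1.0]] [[0.659, -0.7521, 0.0068], [-0.5653, -0.5013, -0.655], [0.4961, 0.4278, -0.7556]] [-390.0, 391.7, 1398.7]
control_box [([267.0, 177.0], 0.67)]
left_dial [([244.0, 167.0], 0.69)]
left_dial_grip [([242.0, 168.0], 0.62)]
right_dial_grip [([276.0, 181.0], 0.89)]
spray_can [([242.0, 199.0], 0.82), ([255.0, 218.0], 0.74)]
mat_cork []
tape_roll [([296.0, 285
[... 450 characters left out ...]
, 216.0], 0.59)]
mat_cork [([194.0, 164.0], 0.68), ([236.0, 186.0], 0.31)]
tape_roll [([240.0, 285.0], 0.93)]
carton [([247.0, 153.0], 0.95)]
knock_block [([293.0, 230.0], 0.6)]
{'K': array([[282.13892834,   0.        , 251.9107208 ],
       [  0.        , 282.13892834, 191.20078096],
       [  0.        ,   0.        ,   1.        ]]), 'tool_from_camera': array([[ 9.99998453e-01, -6.74354792e-04, -1.62434439e-03,
         3.29417553e-01],
       [ 1.14001266e-03,  9.51812460e-01,  3.06678563e-01,
        -7.91340374e+01],
       [ 1.33926107e-03, -3.06679941e-01,  9.51811757e-01,
        -1.74579309e+02],
       [ 0.00000000e+00,  0.00000000e+00,  0.00000000e+00,
         1.00000000e+00]])}
```

```bash
python3 - <<'E'
import cv2,numpy as np
a=cv2.resize(cv2.imread("pics/scene0.png")[100:330,130:400],None,fx=2.2,fy=2.2,interpolation=cv2.INTER_CUBIC)[:, :]
b=cv2.resize(cv2.imread("pics/side0.png")[100:330,130:400],None,fx=2.2,fy=2.2,interpolation=cv2.INTER_CUBIC)
cv2.imwrite("pics/sc0c.png",a);cv2.imwrite("pics/si0c.png",b)
E
```

```text
(no output)
```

View pics/sc0c.png

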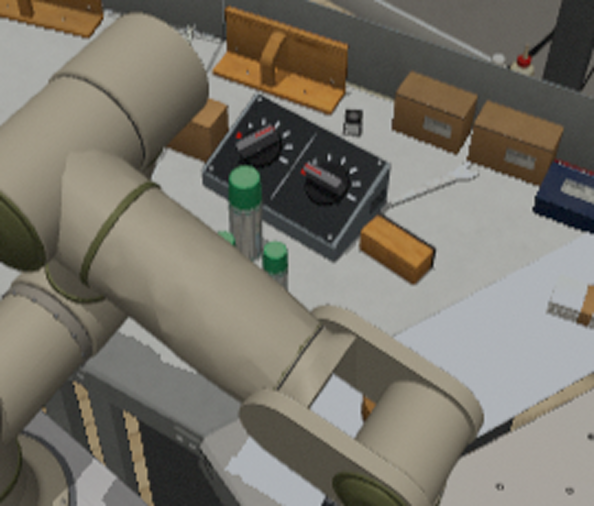

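View pics/si0c.png

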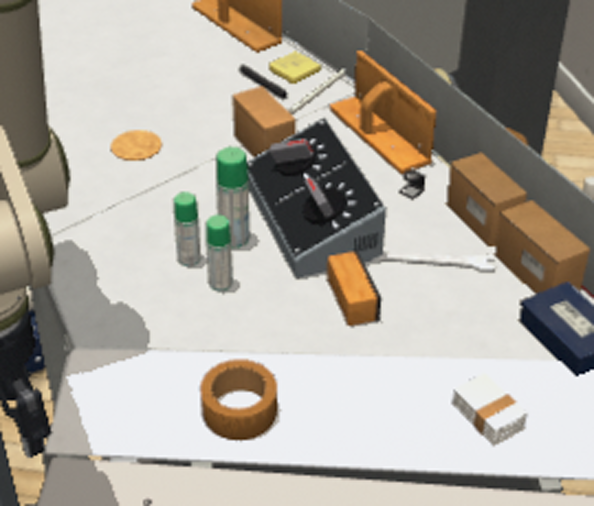

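```bash
cat > h.py <<'E'
import numpy as np,cv2
from rig import ctrl
from scipy.optimize import least_squares
from scipy.spatial.transform import Rotation as Ro
def bp(cam,px,z):
    k=ctrl.get_calibration(cam);d=k["R"].T@np.linalg.inv(k["K"])@[px[0],px[1],1];c=-k["R"].T@k["t"]
    return c+d*(z-c[2])/d[2]
def proj(cam,X):
    k=ctrl.get_calibration(cam);p=(np.atleast_2d(X)@k["R"].T+k["t"])@k["K"].T;return p[:,:2]/p[:,2:]
def toolRt(s):
    q=s["ee_rot"];return Ro.from_quat([q[1],q[2],q[3],q[0]]).as_matrix(),np.array(s["eef_pos"])
def wproj(s,X):
    k=ctrl.get_calibration("wrist");T=k["tool_from_camera"];R,t=toolRt(s)
    pc=((np.atleast_2d(X)-t)@R-T[:3,3])@T[:3,:3];p=pc@k["K"].T;return p[:,:2]/p[:,2:]
def wbp(s,px,z):
    k=ctrl.get_calibration("wrist");T=k["tool_from_camera"];R,t=toolRt(s)
    d=R@T[:3,:3]@np.linalg.inv(k["K"])@[px[0],px[1],1];c=R@T[:3,3]+t
    return c+d*(z-c[2])/d[2]
E
python3 - <<'E'
from h import *
f=lambda c:np.array(c)/2.2+[130,100]
P=lambda n,v:print(n,np.round(v).tolist())
P("mat",bp("side",f((136,145)),4))
P("can top side",bp("side",f((231,156)),171));P("can top scene",bp("scene",f((244,174)),171));P("can foot side",bp("side",f((236,236)),0))
for h in(100,125):P("s1",bp("side",f((186,199)),h));P("s2",bp("side",f((218,221)),h))
P("s1foot",bp("side",f((188,258)),0));P("s2foot",bp("side",f((222,283)),0))
P("tape",bp("side",f((239,388)),48))
for c,n in((((252,95),),"cartoncorners"),):pass
for c in((234,93),(266,124),(297,119)):P("carton top",bp("side",f(c),92))
for c in((328,262),(347,303),(380,293)):P("knock top",bp("side",f(c),50))
L=np.array([(75,135,107),(75,-135,107),(-75,-135,40),(-75,135,40)],float)
ob={"side":[(323,121),(384,208),(299,252),(246,160)],"scene":[(258,96),(391,164),(334,241),(204,169)]}
def wld(p,X):
    c,s=np.cos(p[2]),np.sin(p[2]);return X@np.array([[c,-s,0],[s,c,0],[0,0,1]]).T+[p[0],p[1],0]
r=least_squares(lambda p:np.concatenate([(proj(c,wld(p,L))-[f(q) for q in ob[c]]).ravel() for c in ob]),[550,0,0],loss="soft_l1")
print(r.x,np.round(r.fun,1))
n=np.array([-np.sin(np.radians(24)),0,np.cos(np.radians(24))])
for y in(66,-66):P("grip",wld(r.x,(np.array([0,y,73.5])+32*n)[None])[0])
E
```

```text
mat [438.0, 331.0, 4.0]
can top side [550.0, 26.0, 171.0]
can top scene [555.0, 36.0, 171.0]
can foot side [556.0, 36.0, 0.0]
s1 [476.0, 29.0, 100.0]
s2 [513.0, -38.0, 100.0]
s1 [472.0, -3.0, 125.0]
s2 [507.0, -68.0, 125.0]
s1foot [469.0, 4.0, 0.0]
s2foot [509.0, -68.0, 0.0]
tape [475.0, -328.0, 48.0]
carton top [622.0, 319.0, 92.0]
carton top [652.0, 208.0, 92.0]
carton top [708.0, 209.0, 92.0]
knock top [665.0, -118.0, 50.0]
knock top [665.0, -211.0, 50.0]
knock top [719.0, -204.0, 50.0]
[687.09148829  49.84538818   6.33874607] [ 1.4 -3.2  1.3 -0.6 -2.2  3.6 -1.1  0.8 -0.  -3.   0.8 -0.6  0.1  3.3
 -1.4 -0.2]
grip [670.0, 115.0, 103.0]
grip [678.0, -17.0, 103.0]
```

{"op": "play_rows", "data": {"motion": [[[0,0,-32.5],[0,0,5.51]],[[0,0,-32.5],[0,0,5.51]],[[0,0,-32.5],[0,0,5.51]],[[0,0,-32.5],[0,0,5.51]],[[-32.5,-19,0],[0,0,0]],[[-32.5,-19,0],[0,0,0]],[[-32.5,-19,0],[0,0,0]],[[-32.5,-19,0],[0,0,0]],[[-32.5,-19,0],[0,0,0]],[[-32.5,-19,0],[0,0,0]],[[-32.5,-19,0],[0,0,0]],[[-32.5,-19,0],[0,0,0]],[[-32.5,-19,0],[0,0,0]],[[-32.5,-19,0],[0,0,0]],[[-32.5,-19,0],[0,0,0]],[[-32.5,-19,0],[0,0,0]],[[-32.5,-19,0],[0,0,0]],[[-32.5,-19,0],[0,0,0]],[[-32.5,-19,0],[0,0,0]],[[-32.5,-19,0],[0,0,0]]]}}

```text
time_s: 2.67
eef_pos: [501.6, 35.4, 329.8]
ee_rot: [-0.0, 0.707, -0.707, 0.0]
force: [0.4, -1.0, 1.1]
grip_width: 1.006
```

{"op": "play_rows", "data": {"motion": [[[0,0,0],[0,0,0]],[[0,0,0],[0,0,0]]]}}

```text
time_s: 2.83
eef_pos: [501.3, 34.7, 329.2]
ee_rot: [0.0, 0.708, -0.706, -0.0]
force: [0.8, -0.6, 0.4]
grip_width: 0.999
```

```bash
python3 - <<'E'
from h import *
s=ctrl.sense();print(s["eef_pos"],s["ee_rot"],s["joints"])
np.save("s1.npy",s,allow_pickle=True)
im=ctrl.capture("wrist");cv2.imwrite("pics/w1.png",im[:,:,::-1])
for n in("spray_can","mat_cork","left_dial_grip","right_dial_grip"):
    for d in ctrl.spot_in("wrist",n)[:4]:
        px=np.array(d["position"])*[512,384];print(n,np.round(px),round(d["p"],2))
for X in((555,36,171),(438,331,4),(670,115,103),(678,-17,103)):print(X,wproj(s,X))
E
```

```text
[501.26973473  34.73595153 329.24230313] [ 2.80884498e-04  7.08225852e-01 -7.05985809e-01 -3.19275610e-04] [-1.64337641e-01  2.06382599e-01  1.30353581e+00 -8.67991256e-05
  1.63252031e+00  1.40328547e+00]
spray_can [253. 124.] 0.97
spray_can [272. 176.] 0.67
spray_can [319. 153.] 0.59
mat_cork [ 82. 179.] 0.93
mat_cork [235.  36.] 0.61
left_dial_grip [190.  21.] 0.86
right_dial_grip [290.  19.] 0.76
(555, 36, 171) [[251.25876276 123.3008238 ]]
(438, 331, 4) [[ 91.27937453 180.94920746]]
(670, 115, 103) [[188.56315759  24.83356124]]
(678, -17, 103) [[294.14243924  17.76530469]]
```

View pics/w1.png

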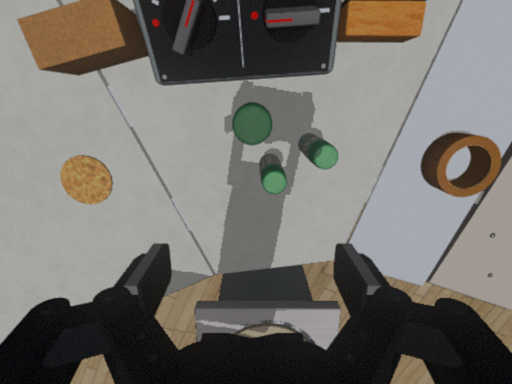

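```bash
python3 - <<'E'
from h import *
s=np.load("s1.npy",allow_pickle=True).item()
print(wbp(s,(252.5,123.5),171),wbp(s,(86,179.5),4))
# mat/box from side: segment mat
im=cv2.imread("pics/w1.png");h=cv2.cvtColor(im,cv2.COLOR_BGR2HSV)
def cen(m,roi):
    z=np.zeros_like(m);y0,y1,x0,x1=roi;z[y0:y1,x0:x1]=m[y0:y1,x0:x1];n,l,st,c=cv2.connectedComponentsWithStats(z);i=1+st[1:,4].argmax();return c[i],st[i]
c,st=cen(cv2.inRange(h,(8,80,80),(30,255,255)),(145,215,50,125));print(c,st,wbp(s,c,4))
c,st=cen(cv2.inRange(h,(50,90,30),(90,255,255)),(90,150,220,285));print(c,st,wbp(s,c,171))
# scene view of can top
print(wbp(s,(155.5,22),103+0),)
E
```

```text
[554.77961116  34.57191377 171.        ] [440.746032   340.23254714   4.        ]
[ 85.86680434 179.36912752] [  61  155   51   49 1937] [440.99506529 340.43284967   4.        ]
[252.31377551 120.12755102] [233 103  39  41 392] [558.54921626  34.79542457 171.        ]
[673.05541584 156.15229179 103.        ]
```

{"op": "play_rows", "data": {"motion": [[[0,-27,0],[0,0,0]],[[0,-27,0],[0,0,0]],[[0,0,30],[0,0,0]],[[0,0,30],[0,0,0]],[[0,0,30],[0,0,0]],[[0,0,30],[0,0,0]],[[0,0,30],[0,0,0]],[[0,0,30],[0,0,0]],[[0,0,20],[0,0,0]],[[0,0,9],[0,0,0]],[[0,0,0],[0,0,0]],[[0,0,0],[0,0,0]]]}}

```text
time_s: 4.08
eef_pos: [555.5, 32.9, 121.8]
ee_rot: [0.0, -0.707, 0.707, -0.001]
force: [-0.6, 0.2, -0.4]
grip_width: 1.003
```

{"op": "play_rows", "data": {"motion": [[[0,0,0],[0,0,0]],[[0,0,0],[0,0,0]],[[0,0,0],[0,0,0]],[[0,0,0],[0,0,0]],[[0,0,0],[0,0,0]],[[0,0,0],[0,0,0]],[[0,0,0],[0,0,0]],[[0,0,0],[0,0,0]]], "fingers": 30, "squeeze": 45}}

```text
time_s: 4.75
eef_pos: [555.8, 33.4, 122.1]
ee_rot: [-0.001, 0.707, -0.707, 0.001]
force: [-0.6, 0.4, 6.6]
grip_width: 0.503
```

{"op": "play_rows", "data": {"motion": [[[0,0,-10],[0,0,0]],[[0,0,-20],[0,0,0]],[[0,0,0],[0,0,0]],[[0,0,0],[0,0,0]]]}}

```text
time_s: 5.08
eef_pos: [555.4, 33.4, 151.4]
ee_rot: [-0.001, 0.707, -0.707, 0.001]
force: [-0.2, 0.8, -3.3]
grip_width: 0.504
```

```bash
python3 - <<'E'
from h import *
s=ctrl.sense();print(s["eef_pos"],s["force"],s["grip_width"])
a=cv2.resize(ctrl.capture("side")[90:250,150:350,::-1],None,fx=2.5,fy=2.5,interpolation=cv2.INTER_CUBIC)
b=cv2.resize(ctrl.capture("wrist")[:,130:380,::-1],None,fx=1.04,fy=1.04)
cv2.imwrite("pics/g.png",np.hstack([a,b[:400,:]][:1]+[b[:400]]) if b.shape[0]>=400 else np.hstack([a[:b.shape[0]],b]))
E
```

```text
[555.39911176  33.39112881 151.36664672] [-0.2415717   0.8149285  -3.26019144] 0.5037449471888266
```

View pics/g.png

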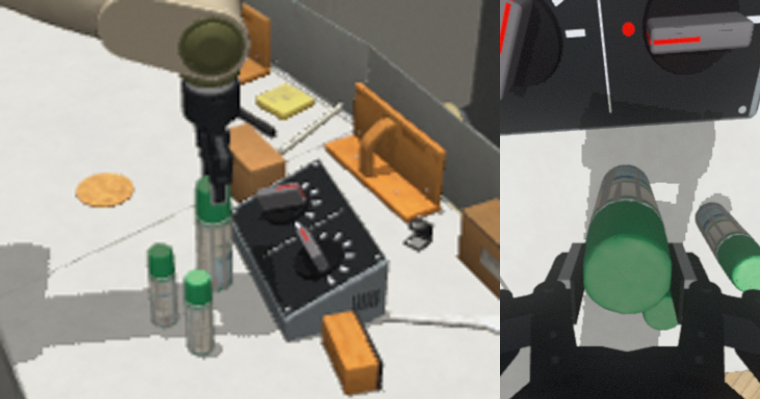

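{"op": "play_rows", "data": {"motion": [[[-8,3,-20],[0,0,0]],[[-15,6,0],[0,0,0]],[[-25,9.5,0],[0,0,0]],[[-25,9.5,0],[0,0,0]],[[-25,9.5,0],[0,0,0]],[[-25,9.5,0],[0,0,0]],[[-25,9.5,0],[0,0,0]],[[-25,9.5,0],[0,0,0]],[[-25,9.5,0],[0,0,0]],[[-25,9.5,0],[0,0,0]],[[-25,9.5,0],[0,0,0]],[[-25,9.5,0],[0,0,0]],[[-20,8,0],[0,0,0]],[[-10,3,0],[0,0,0]],[[0,0,0],[0,0,0]],[[0,0,10],[0,0,0]],[[0,0,15],[0,0,0]],[[0,0,8],[0,0,0]],[[0,0,0],[0,0,0]],[[0,0,0],[0,0,0]]]}}

```text
time_s: 6.85
eef_pos: [440.2, 335.6, 137.3]
ee_rot: [-0.001, -0.707, 0.707, 0.0]
force: [0.2, 0.4, -2.8]
grip_width: 0.513
```

```bash
python3 - <<'E'
from h import *
s=ctrl.sense();print(s["eef_pos"],s["force"],s["joints"])
a=ctrl.capture("side");p=proj("side",[440,338,4])[0].astype(int);print(p)
a=cv2.resize(a[90:220,130:270,::-1],None,fx=2.8,fy=2.8,interpolation=cv2.INTER_CUBIC)
b=ctrl.capture("scene");p=proj("scene",[440,338,4])[0].astype(int);print(p)
b=b[max(p[1]-90,0):p[1]+40,max(0,p[0]-70):p[0]+70,::-1];b=cv2.resize(b,(392,364),interpolation=cv2.INTER_CUBIC)
cv2.imwrite("pics/p.png",np.hstack([a,b]))
E
```

```text
[440.15969083 335.6029768  137.26875516] [ 0.21480995  0.43544145 -2.83777635] [ 4.39810265e-01  4.30047722e-01  1.49946173e+00 -1.53867591e-04
  1.21323722e+00  2.01154998e+00]
[192 164]
[159 187]
```

View pics/p.png

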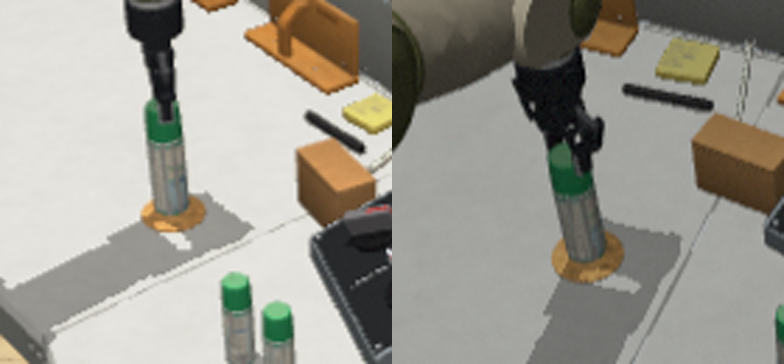

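{"op": "play_rows", "data": {"motion": [[[0,0,5],[0,0,0]],[[0,0,4],[0,0,0]],[[0,0,1.5],[0,0,0]],[[0,0,0],[0,0,0]],[[0,0,0],[0,0,0]]]}}

```text
time_s: 7.37
eef_pos: [439.9, 336.4, 127.2]
ee_rot: [0.0, 0.707, -0.707, -0.0]
force: [-0.4, -0.3, -2.3]
grip_width: 0.511
```

{"op": "play_rows", "data": {"motion": [[[0,0,0.8],[0,0,0]],[[0,0,0.6],[0,0,0]],[[0,0,0],[0,0,0]],[[0,0,0],[0,0,0]]]}}

```text
time_s: 7.7
eef_pos: [440.2, 336.6, 126.3]
ee_rot: [-0.0, 0.707, -0.707, 0.0]
force: [-0.8, 1.0, 0.8]
grip_width: 0.507
```

{"op": "play_rows", "data": {"motion": [[[0,0,0.7],[0,0,0]],[[0,0,0],[0,0,0]],[[0,0,0],[0,0,0]]]}}

```text
time_s: 7.95
eef_pos: [440.6, 336.7, 126.2]
ee_rot: [-0.001, 0.707, -0.707, 0.0]
force: [0.1, 0.3, 6.0]
grip_width: 0.507
```

{"op": "play_rows", "data": {"motion": [[[0,0,0],[0,0,0]],[[0,0,0],[0,0,0]],[[0,0,0],[0,0,0]],[[0,0,0],[0,0,0]],[[0,0,0],[0,0,0]],[[0,0,0],[0,0,0]],[[0,0,0],[0,0,0]],[[0,0,-10],[0,0,0]],[[0,0,-30],[0,0,0]],[[0,0,-35],[0,0,0]],[[0,0,-35],[0,0,0]],[[0,0,-30],[0,0,0]]], "fingers": 85}}

```text
time_s: 8.95
eef_pos: [439.9, 336.4, 268.5]
ee_rot: [-0.001, 0.707, -0.707, 0.0]
force: [-0.3, -0.3, 0.0]
grip_width: 1.0
```

{"op": "play_rows", "data": {"motion": [[[22.3,-18.1,0],[0,0,0]],[[22.3,-18.1,0],[0,0,0]],[[22.3,-18.1,0],[0,0,0]],[[22.3,-18.1,0],[0,0,0]],[[22.3,-18.1,0],[0,0,0]],[[22.3,-18.1,11],[0,0,0]],[[22.3,-18.1,11],[0,0,0]],[[22.3,-18.1,11],[0,0,0]],[[22.3,-18.1,11],[0,0,0]],[[22.3,-18.1,11],[0,0,0]],[[0,0,0],[0,0,-3.2]],[[0,0,0],[6,0,0]],[[0,0,0],[6,0,0]],[[0,0,0],[6,0,0]],[[0,0,0],[6,0,0]],[[0,0,0],[0,0,0]],[[0,0,0],[0,0,0]]]}}

```text
time_s: 10.37
eef_pos: [620.3, 113.4, 210.9]
ee_rot: [-0.151, 0.711, -0.672, 0.142]
force: [0.3, -0.0, 0.0]
grip_width: 0.994
```

```bash
python3 - <<'E'
from h import *
s=ctrl.sense();print(s["eef_pos"],s["ee_rot"],s["joints"])
np.save("s2.npy",s,allow_pickle=True)
R,_=toolRt(s);print("toolz",R[:,2],"toolx",R[:,0])
im=ctrl.capture("wrist");cv2.imwrite("pics/w2.png",im[:,:,::-1])
for n in("left_dial_grip","right_dial_grip"):
    for d in ctrl.spot_in("wrist",n)[:2]: print(n,np.round(np.array(d["position"])*[512,384]),round(d["p"],2))
for X in((670,115,103),(678,-17,103)):print(X,wproj(s,X))
E
```

```text
[620.30816292 113.44764775 210.94566296] [-0.15062169  0.71084595 -0.67211249  0.14239362] [-0.01863031  0.3024278   1.5477085   0.03943506  0.87529653  1.47728692]
toolz [ 0.4049093   0.02272857 -0.91407433] toolx [ 5.59777062e-02 -9.98432018e-01 -2.95779111e-05]
left_dial_grip [252. 171.] 0.96
left_dial_grip [368. 170.] 0.55
right_dial_grip [365. 166.] 0.81
(670, 115, 103) [[253.23510025 176.19224794]]
(678, -17, 103) [[376.49733419 175.47824164]]
```

View pics/w2.png

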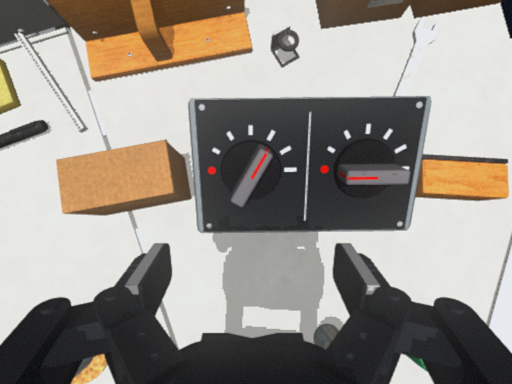

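```bash
python3 - <<'E'
from h import *
s=np.load("s2.npy",allow_pickle=True).item()
im=cv2.imread("pics/w2.png");h=cv2.cvtColor(im,cv2.COLOR_BGR2HSV)
a=wbp(s,(250.5,170),73.5);b=wbp(s,(364.5,168.5),73.5);d=a-b
yaw=np.arctan2(-d[0],d[1]);print(a,b,np.linalg.norm(d),np.degrees(yaw))
L=np.array([(75,135,107),(75,-135,107),(-75,-135,40),(-75,135,40)],float)
def wld(p,X):
    c,q=np.cos(p[2]),np.sin(p[2]);return X@np.array([[c,-q,0],[q,c,0],[0,0,1]]).T+[p[0],p[1],0]
ob=np.array([(190,99),(431,97),(410,231),(197,233)])
r=least_squares(lambda p:(wproj(s,wld(p,L))-ob).ravel(),[687,50,.05],loss="soft_l1");print(r.x,np.round(r.fun,1))
t=np.radians(24);ax=np.array([[np.sin(t)*-1,0,np.cos(t)]])
pose=[(a[0]+b[0])/2,(a[1]+b[1])/2,yaw]
R,tc=toolRt(s)
# red pointers: PCA of red pixels at bar top height
for nm,y,roi in(("L",66,(140,215,236,275)),("R",-66,(155,195,334,385))):
    for P in(pose,r.x):
        G=wld(P,np.array([[0,y,73.5]])+32*ax)[0];print(nm,"G",np.round(G,1),"G in tool",np.round((G-tc)@R,1))
    m=(cv2.inRange(h,(0,140,80),(8,255,255))|cv2.inRange(h,(172,140,80),(180,255,255)))
    ys,xs=np.nonzero(m);k=(ys>roi[0])&(ys<roi[1])&(xs>roi[2])&(xs<roi[3])
    pts=np.c_[xs[k],ys[k]].astype(float);c=pts.mean(0);v=np.linalg.svd(pts-c)[2][0]
    K=ctrl.get_calibration("wrist");Tc=K["tool_from_camera"]
    o=R@Tc[:3,3]+tc;nb=wld([0,0,pose[2]],ax)[0];P0=wld(pose,np.array([[0,y,73.5]])+44*ax)[0]
    q=[]
    for px in(c-v*10,c+v*10):
        dd=R@Tc[:3,:3]@np.linalg.inv(K["K"])@[*px,1];q.append(o+dd*((P0-o)@nb)/(dd@nb))
    e=q[1]-q[0];e/=np.linalg.norm(e);ey=wld([0,0,pose[2]],np.array([[0,1.,0]]))[0];ex=np.cross(ey,nb)
    mid=(q[0]+q[1])/2-P0
    if e@mid<0:e=-e
    print(nm,"theta deg",np.degrees(np.arctan2(e@ex,e@ey)),"red mid offs",mid@ey,mid@ex,"e in tool",R.T@e)
E
```

```text
[681.92897015 118.78319059  73.5       ] [691.08123686 -15.63308544  73.5       ] 134.7274999699472 3.8951989101697357
[6.85261211e+02 5.23537672e+01 6.39251610e-02] [-3.  -0.9  3.4 -1.2 -0.3  1.2  0.3  1.1]
L G [669.  116.5 102.7] G in tool [ -0.4  -0.7 118.7]
L G [668.1 117.4 102.7] G in tool [-1.300e+00  1.000e-01  1.183e+02]
L theta deg 118.60411276776084 red mid offs -7.9377409946064565 17.016454292416856 e in tool [ 0.46910405 -0.88314216  0.00114612]
R G [678.  -15.2 102.7] G in tool [131.6  -2.2 119.4]
R G [676.5 -14.3 102.7] G in tool [130.7  -0.9 118.8]
R theta deg 5.216360854309921 red mid offs 20.854367741062298 1.2294878906153843 e in tool [-0.9967829  -0.07999715 -0.00493088]
```

{"op": "play_rows", "data": {"motion": [[[-0.8,0,0],[0,0,7]],[[0,0,0],[0,0,7]],[[0,0,0],[0,0,7]],[[0,0,0],[0,0,7]],[[0,0,25],[0,0,0]],[[0,0,25],[0,0,0]],[[0,0,25],[0,0,0]],[[0,0,20],[0,0,0]],[[0,0,15],[0,0,0]],[[0,0,12],[0,0,0]],[[0,0,8],[0,0,0]],[[0,0,0],[0,0,0]],[[0,0,0],[0,0,0]]], "fingers": 60}}

```text
time_s: 11.6
eef_pos: [674.1, 117.2, 91.7]
ee_rot: [0.181, -0.527, 0.824, -0.102]
force: [0.1, 0.7, 1.0]
grip_width: 0.703
```

```bash
python3 - <<'E'
from h import *
s=ctrl.sense();R,tc=toolRt(s);print(tc,s["force"],s["joints"])
print("G in tool",(np.array([668.5,117,102.7])-tc)@R)
im=ctrl.capture("wrist");cv2.imwrite("pics/w3.png",im[:,:,::-1])
E
```

```text
[674.07416831 117.20029974  91.67241   ] [0.06201141 0.72934064 1.02969985] [-0.01011898  0.54007793  1.5282369   0.04412766  0.65555144  1.96407736]
G in tool [  0.18623026   0.5890987  -12.34250763]
```

View pics/w3.png

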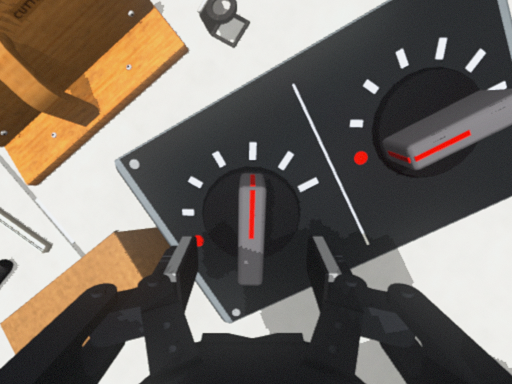

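{"op": "play_rows", "data": {"motion": [[[0,0,3],[0,0,0]],[[0,0,0],[0,0,0]],[[0,0,0],[0,0,0]],[[0,0,0],[0,0,0]],[[0,0,0],[0,0,0]],[[0,0,0],[0,0,0]],[[0,0,0],[0,0,0]],[[0,0,0],[0,0,0]],[[0,0,0],[0,0,0]],[[0,0,0],[0,0,0]]], "fingers": 0, "squeeze": 110}}

```text
time_s: 12.48
eef_pos: [674.9, 117.3, 88.6]
ee_rot: [0.181, -0.527, 0.824, -0.102]
force: [-0.2, -0.4, 0.0]
grip_width: -0.002
```

```bash
python3 - <<'E'
from h import *
s=ctrl.sense();print(s["grip_width"],s["force"])
im=ctrl.capture("wrist")[:,:,::-1]
b=ctrl.capture("side")[110:230,200:350,::-1]
cv2.imwrite("pics/w4.png",np.hstack([im[:,100:400],cv2.resize(b,(480,384),interpolation=cv2.INTER_CUBIC)]))
E
```

```text
-0.0017555987515547621 [-0.16631425 -0.36474459  0.02874063]
```

View pics/w4.png

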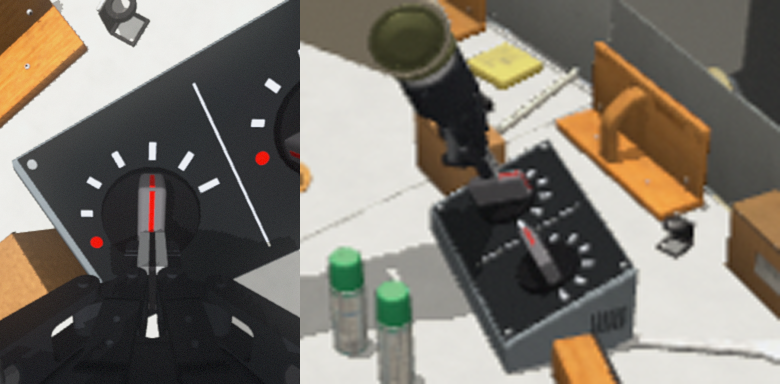

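{"op": "play_rows", "data": {"motion": [[[0,0,0],[0,0,0]],[[0,0,0],[0,0,0]],[[0,0,0],[0,0,0]],[[0,0,0],[0,0,0]]], "squeeze": 20}}

```text
time_s: 12.92
eef_pos: [675.0, 117.3, 88.6]
ee_rot: [0.181, -0.527, 0.824, -0.102]
force: [0.4, 0.6, -0.0]
grip_width: 0.003
```

```bash
python3 - <<'E'
from h import *
im=cv2.imread("pics/w4.png")[190:350,70:240]
cv2.imwrite("pics/w4z.png",cv2.resize(im,None,fx=3.6,fy=3.6,interpolation=cv2.INTER_CUBIC))
E
```

```text
(no output)
```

View pics/w4z.png

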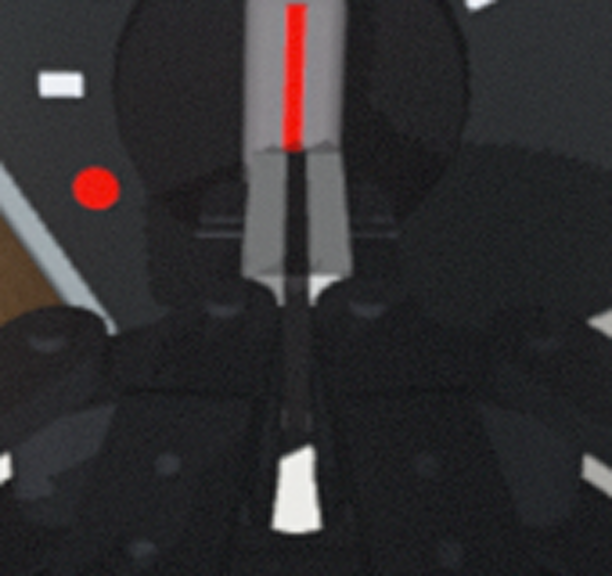

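```bash
python3 - <<'E'
from h import *
print(ctrl.grip_depth,[a for a in dir(ctrl) if a[0]!='_'])
s=ctrl.sense();print(s["joints"],s["eef_pos"])
E
```

```text
18.700000000000003 ['PlanningError', 'capture', 'finish_job', 'get_calibration', 'grip_depth', 'sense', 'spot_in']
[-0.00998402  0.54571434  1.52793806  0.04431403  0.65031002  1.96391534] [674.95172945 117.26200076  88.62107485]
```

{"op": "play_rows", "data": {"motion": [[[0,0,0],[0,0,0]],[[0,0,0],[0,0,0]],[[0,0,0],[0,0,0]],[[0,0,0],[0,0,0]],[[0,0,4],[0,0,0]],[[0,0,4],[0,0,0]],[[0,0,2],[0,0,0]],[[0,0,0],[0,0,0]],[[0,0,0],[0,0,0]]], "fingers": 36}}

```text
time_s: 13.67
eef_pos: [679.0, 117.5, 79.1]
ee_rot: [0.181, -0.527, 0.824, -0.102]
force: [-0.2, 0.0, -0.0]
grip_width: 0.423
```

{"op": "play_rows", "data": {"motion": [[[0,0,2],[0,0,0]],[[0,0,2],[0,0,0]],[[0,0,2],[0,0,0]],[[0,0,0],[0,0,0]]]}}

```text
time_s: 14.0
eef_pos: [681.4, 117.6, 73.5]
ee_rot: [0.181, -0.527, 0.824, -0.102]
force: [-0.0, 0.6, -0.6]
grip_width: 0.423
```

```bash
python3 - <<'E'
from h import *
im=ctrl.capture("wrist")[140:340,120:390,::-1]
b=ctrl.capture("side")[120:210,220:330,::-1]
cv2.imwrite("pics/w5.png",np.vstack([cv2.resize(im,None,fx=1.7,fy=1.7,interpolation=cv2.INTER_CUBIC),cv2.resize(b,(459,250),interpolation=cv2.INTER_CUBIC)]))
E
```

```text
(no output)
```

View pics/w5.png

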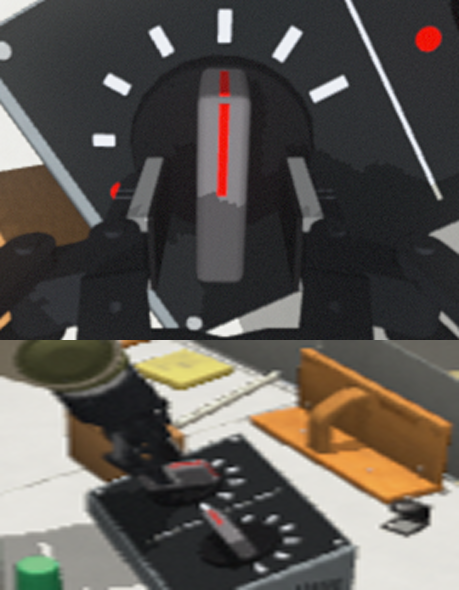

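{"op": "play_rows", "data": {"motion": [[[0,0,3],[0,0,0]],[[0,0,3],[0,0,0]],[[0,0,3],[0,0,0]],[[0,0,3],[0,0,0]],[[0,0,0],[0,0,0]]]}}

```text
time_s: 14.52
eef_pos: [686.2, 117.9, 62.1]
ee_rot: [0.181, -0.527, 0.824, -0.102]
force: [-0.3, 0.5, 0.2]
grip_width: 0.424
```

{"op": "play_rows", "data": {"motion": [[[0,0,1.5],[0,0,0]],[[0,0,1.5],[0,0,0]],[[0,0,0],[0,0,0]]]}}

```text
time_s: 14.77
eef_pos: [687.5, 118.0, 60.0]
ee_rot: [0.181, -0.527, 0.824, -0.102]
force: [0.3, 0.2, -0.4]
grip_width: 0.422
```

{"op": "play_rows", "data": {"motion": [[[0,0,0],[0,0,0]],[[0,0,0],[0,0,0]],[[0,0,0],[0,0,0]],[[0,0,0],[0,0,0]],[[0,0,0],[0,0,0]],[[0,0,0],[0,0,0]]], "fingers": 0, "squeeze": 110}}

```text
time_s: 15.27
eef_pos: [687.7, 118.7, 60.9]
ee_rot: [0.182, -0.527, 0.824, -0.102]
force: [-1.8, 4.7, 3.7]
grip_width: 0.167
```

```bash
python3 - <<'E'
from h import *
s=ctrl.sense();R,t=toolRt(s);print(s["grip_width"],s["force"],R.T@s["wrist_torque"],s["joints"])
E
```

```text
0.16693975492780244 [-1.78078221  4.65690202  3.70516487] [-0.51879763 -0.64651393  0.13288678] [-0.00768782  0.60638106  1.50835757  0.0468432   0.60822004  1.96301192]
```

{"op": "play_rows", "data": {"motion": [[[0,0,0],[0,0,-5]],[[0,0,0],[0,0,-5]],[[0,0,0],[0,0,-5]],[[0,0,0],[0,0,-5]],[[0,0,0],[0,0,-5]],[[0,0,0],[0,0,-5]],[[0,0,0],[0,0,0]],[[0,0,0],[0,0,0]]]}}

```text
time_s: 15.93
eef_pos: [687.7, 118.4, 60.9]
ee_rot: [-0.149, 0.722, -0.66, 0.145]
force: [-2.0, 4.5, 4.6]
grip_width: 0.167
```

```bash
python3 - <<'E'
from h import *
s=ctrl.sense();R,t=toolRt(s);print(s["grip_width"],s["force"],R.T@s["wrist_torque"],s["joints"],R[:,2])
E
```

```text
0.1670602665327159 [-2.03514813  4.53972793  4.56568971] [-0.09557571 -0.83555464  0.1283464 ] [-0.00797431  0.60635134  1.50842872  0.04649071  0.60824019  1.44178646] [ 0.40697489  0.02331178 -0.91314183]
```

Going well. Two more clicks, pausing between.

{"op": "play_rows", "data": {"motion": [[[0,0,0],[0,0,-5]],[[0,0,0],[0,0,-5]],[[0,0,0],[0,0,-5]],[[0,0,0],[0,0,-5]],[[0,0,0],[0,0,-5]],[[0,0,0],[0,0,-5]],[[0,0,0],[0,0,0]],[[0,0,0],[0,0,0]],[[0,0,0],[0,0,-5]],[[0,0,0],[0,0,-5]],[[0,0,0],[0,0,-5]],[[0,0,0],[0,0,-5]],[[0,0,0],[0,0,-5]],[[0,0,0],[0,0,-3.5]],[[0,0,0],[0,0,0]],[[0,0,0],[0,0,0]]]}}

```text
time_s: 17.27
eef_pos: [688.0, 118.2, 61.0]
ee_rot: [-0.059, 0.952, -0.225, 0.2]
force: [-0.6, 4.3, 4.7]
grip_width: 0.165
```

```bash
cat > dial.py <<'E'
from h import *
# red pointer angle of each dial from a fresh wrist picture
def dial(s,im,which):
    R,tc=toolRt(s);K=ctrl.get_calibration("wrist");T=K["tool_from_camera"];o=R@T[:3,3]+tc
    yaw=.062;t=np.radians(24);W=np.array([[np.cos(yaw),-np.sin(yaw),0],[np.sin(yaw),np.cos(yaw),0],[0,0,1]])
    nb=W@[-np.sin(t),0,np.cos(t)];ey=W@[0,1,0];ex=np.cross(ey,nb)
    P0=np.array([668.5,117,102.7] if which=="L" else [677,-15,102.7])+12*nb
    h=cv2.cvtColor(im,cv2.COLOR_RGB2HSV);m=cv2.inRange(h,(0,140,80),(8,255,255))|cv2.inRange(h,(172,140,80),(180,255,255))
    ys,xs=np.nonzero(m);d=(np.c_[xs,ys,np.ones(len(xs))]@np.linalg.inv(K["K"]).T)@(R@T[:3,:3]).T
    X=o+d*(((P0-o)@nb)/(d@nb))[:,None]-P0;q=np.c_[X@ey,X@ex]
    q=q[np.hypot(*q.T)<34]
    if len(q)<15:return None,len(q)
    c=q.mean(0);v=np.linalg.svd(q-c)[2][0];v*=np.sign(v@c)
    return np.degrees(np.arctan2(v[1],v[0])),np.degrees(np.arctan2(c[1],c[0])),len(q),c
E
python3 - <<'E'
from dial import *
s=ctrl.sense();R,t=toolRt(s);print(s["grip_width"],s["force"],R.T@s["wrist_torque"],s["joints"])
im=ctrl.capture("wrist");print(dial(s,im,"L"),dial(s,im,"R"))
E
```

```text
0.16528287891054733 [-0.61936611  4.26559077  4.70244289] [ 0.90412525 -0.38059539 -0.20742925] [-0.00816497  0.60648409  1.50811066  0.04596248  0.60775485  0.42313493]
(np.float64(30.64732568349509), np.float64(33.762273551348265), 401, array([15.04304144, 10.05610073])) (None, 0)
```

{"op": "play_rows", "data": {"motion": [[[0,0,0],[0,0,0]],[[0,0,0],[0,0,0]],[[0,0,0],[0,0,0]],[[0,0,0],[0,0,0]],[[0,0,-10],[0,0,0]],[[0,0,-25],[0,0,0]],[[0,0,-30],[0,0,0]],[[0,0,-30],[0,0,0]],[[0,0,-25],[0,0,-5]],[[0,0,0],[0,0,-5]],[[0,0,0],[0,0,-5]],[[0,0,0],[0,0,-5]],[[0,0,0],[0,0,-5]],[[2.5,26,0],[0,0,0]],[[2.5,26,0],[0,0,0]],[[2.5,26,0],[0,0,0]],[[2.5,26,0],[0,0,0]],[[2,26,0],[0,0,0]],[[0,0,0],[0,0,0]],[[0,0,0],[0,0,0]]], "fingers": 40}}

```text
time_s: 18.98
eef_pos: [647.5, -16.2, 171.1]
ee_rot: [-0.014, 0.978, -0.012, 0.208]
force: [-0.3, 0.4, -0.4]
grip_width: 0.465
```

```bash
python3 - <<'E'
from dial import *
s=ctrl.sense();R,t=toolRt(s);print(s["grip_width"],s["eef_pos"],s["joints"],R[:,2])
print("GR tool",(np.array([677.2,-14.8,102.7])-t)@R)
im=ctrl.capture("wrist");print(dial(s,im,"L"),dial(s,im,"R"))
cv2.imwrite("pics/w6.png",im[:,:,::-1])
E
```

```text
0.4646856083008782 [647.5197001  -16.16468775 171.10572428] [-0.26285705  0.37394091  1.55732261  0.17454822  0.8174677  -0.33197142] [ 0.40637335  0.0218303  -0.9134463 ]
GR tool [-0.67892498  0.28371955 74.57603002]
(np.float64(30.20664497762042), np.float64(35.653475591145025), 99, array([8.83127376, 6.33504652])) (np.float64(-0.10442649338189249), np.float64(5.932725757393931), 113, array([17.31200048,  1.79901554]))
```

View pics/w6.png

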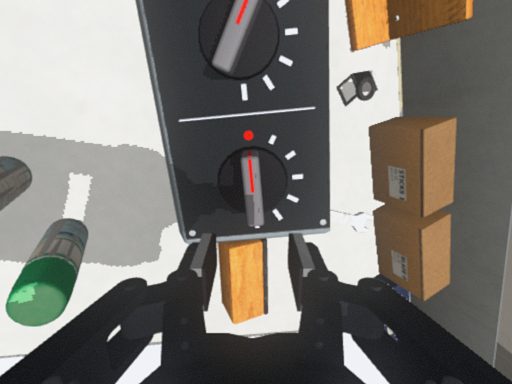

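{"op": "play_rows", "data": {"motion": [[[0,0,0],[0,0,-4.5]],[[0,0,25],[0,0,0]],[[0,0,25],[0,0,0]],[[0,0,20],[0,0,0]],[[0,0,15],[0,0,0]],[[0,0,12],[0,0,0]],[[0,0,10],[0,0,0]],[[0,0,7],[0,0,0]],[[0,0,3],[0,0,0]],[[0,0,2],[0,0,0]],[[0,0,0],[0,0,0]],[[0,0,0],[0,0,0]]]}}

```text
time_s: 20.03
eef_pos: [696.2, -12.3, 62.6]
ee_rot: [-0.006, 0.978, 0.027, 0.208]
force: [-0.2, 0.3, 0.1]
grip_width: 0.467
```

{"op": "play_rows", "data": {"motion": [[[0,0,0],[0,0,0]],[[0,0,0],[0,0,0]],[[0,0,0],[0,0,0]],[[0,0,0],[0,0,0]],[[0,0,0],[0,0,0]],[[0,0,0],[0,0,0]]], "fingers": 0, "squeeze": 110}}

```text
time_s: 20.53
eef_pos: [696.2, -12.4, 62.8]
ee_rot: [-0.006, 0.978, 0.027, 0.208]
force: [-4.0, 0.5, 5.6]
grip_width: 0.161
```

```bash
python3 - <<'E'
from dial import *
s=ctrl.sense();R,t=toolRt(s);print(s["grip_width"],s["force"],R.T@s["wrist_torque"],s["joints"])
im=ctrl.capture("wrist");print(dial(s,im,"R"))
E
```

```text
0.16132185507781044 [-3.97441673  0.54653404  5.56008974] [ 0.06700389 -0.43058186 -0.06494233] [-0.23451827  0.59986627  1.51383279  0.19814156  0.63312175 -0.42728292]
(np.float64(0.40963773290526684), np.float64(6.259817416106336), 348, array([17.28509187,  1.89602275]))
```

{"op": "play_rows", "data": {"motion": [[[0,0,0],[0,0,6]],[[0,0,0],[0,0,6]],[[0,0,0],[0,0,6]],[[0,0,0],[0,0,6]],[[0,0,0],[0,0,6]],[[0,0,0],[0,0,0]],[[0,0,0],[0,0,6]],[[0,0,0],[0,0,6]],[[0,0,0],[0,0,6]],[[0,0,0],[0,0,6]],[[0,0,0],[0,0,6]],[[0,0,0],[0,0,0]],[[0,0,0],[0,0,0]]]}}

```text
time_s: 21.67
eef_pos: [696.7, -12.7, 63.0]
ee_rot: [-0.109, 0.861, -0.464, 0.178]
force: [-1.5, -2.1, 6.4]
grip_width: 0.162
```

```bash
python3 - <<'E'
from dial import *
s=ctrl.sense();R,t=toolRt(s);print(s["grip_width"],s["force"],R.T@s["wrist_torque"],s["joints"])
im=ctrl.capture("wrist");print(dial(s,im,"R"))
E
```

```text
0.16172924655943702 [-1.46418328 -2.09579638  6.35931447] [-0.19344968  0.07394316 -0.09071046] [-0.23466447  0.60011768  1.51321926  0.19817956  0.63214937  0.61765455]
(np.float64(59.72040733823588), np.float64(60.74836702769224), 390, array([ 9.29223608, 16.59137223]))
```

{"op": "play_rows", "data": {"motion": [[[0,0,0],[0,0,6]],[[0,0,0],[0,0,6]],[[0,0,0],[0,0,6]],[[0,0,0],[0,0,6]],[[0,0,0],[0,0,6]],[[0,0,0],[0,0,0]],[[0,0,0],[0,0,6]],[[0,0,0],[0,0,6]],[[0,0,0],[0,0,6]],[[0,0,0],[0,0,5]],[[0,0,0],[0,0,4]],[[0,0,0],[0,0,0]],[[0,0,0],[0,0,0]]]}}

```text
time_s: 22.8
eef_pos: [696.8, -13.3, 63.1]
ee_rot: [0.181, -0.534, 0.819, -0.105]
force: [-2.5, -4.7, 5.4]
grip_width: 0.162
```

```bash
python3 - <<'E'
from dial import *
s=ctrl.sense();R,t=toolRt(s);print(s["grip_width"],s["force"],R.T@s["wrist_torque"],s["joints"])
im=ctrl.capture("wrist");print(dial(s,im,"R"))
E
```

```text
0.16231168029589527 [-2.51688881 -4.73545698  5.39384052] [0.02915885 0.79764005 0.68145592] [-0.23550683  0.60012547  1.51320198  0.19819695  0.63191892  1.61328672]
(np.float64(-2.688039942659253), np.float64(86.61837164971412), 479, array([ 1.03414525, 17.50143303]))
```

```bash
python3 - <<'E'
from dial import *
s=ctrl.sense();R,tc=toolRt(s);im=ctrl.capture("wrist");cv2.imwrite("pics/w7.png",im[:,:,::-1])
h=cv2.cvtColor(im,cv2.COLOR_RGB2HSV);m=cv2.inRange(h,(0,140,80),(8,255,255))|cv2.inRange(h,(172,140,80),(180,255,255))
n,l,st,c=cv2.connectedComponentsWithStats(m)
for i in range(1,n):
    if st[i,4]>15:
        ys,xs=np.nonzero(l==i);p=np.c_[xs,ys].astype(float);v=np.linalg.svd(p-p.mean(0))[2][0]
        print(st[i],c[i].round(1),"axis",v.round(3))
print(R.T@s["wrist_torque"],R[:,0],R[:,2])
E
```

```text
[250 190   7  18 109] [252.5 198.7] axis [0.027 1.   ]
[249 212   8  59 360] [252.5 240.7] axis [-0.006  1.   ]
[182 257  15  14 162] [189.  263.3] axis [0.982 0.188]
[  0 366  18   5  78] [  7.4 367.9] axis [ 0.999 -0.043]
[0.01132385 0.80343403 0.72611409] [-0.36343237 -0.91321048 -0.18429196] [ 0.4083472   0.02165185 -0.91256987]
```

```bash
python3 - <<'E'
from dial import *
s=ctrl.sense();R,tc=toolRt(s);yaw=.062;t=np.radians(24);W=Ro.from_euler("z",yaw).as_matrix()
nb=W@[-np.sin(t),0,np.cos(t)];ey=W@[0,1,0];ex=np.cross(ey,nb);e=-R[:,1]
print("tool theta",np.degrees(np.arctan2(e@ex,e@ey)))
E
```

```text
tool theta 117.25875209081403
```

View pics/w7.png

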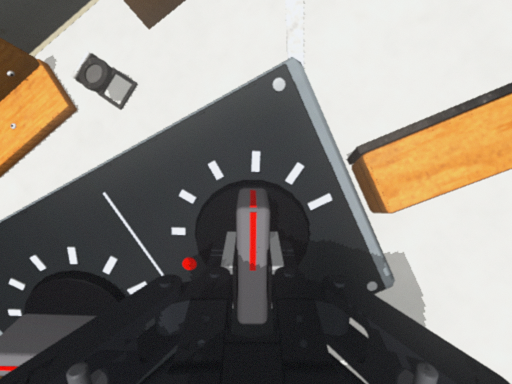

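{"op": "play_rows", "data": {"motion": [[[0,0,0],[0,0,0]],[[0,0,0],[0,0,0]],[[0,0,0],[0,0,0]],[[0,0,0],[0,0,0]],[[0,0,-10],[0,0,0]],[[0,0,-25],[0,0,0]],[[0,0,-30],[0,0,0]],[[0,0,-30],[0,0,0]],[[0,0,-30],[0,0,0]],[[0,0,-30],[0,0,0]],[[0,0,-30],[0,0,0]],[[0,0,-20],[0,0,0]],[[0,0,0],[0,0,0]],[[0,0,0],[0,0,0]]], "fingers": 40}}

```text
time_s: 24.07
eef_pos: [612.7, -16.9, 250.3]
ee_rot: [0.181, -0.534, 0.819, -0.104]
force: [-0.6, -0.2, -0.6]
grip_width: 0.467
```

```bash
python3 - <<'E'
from dial import *
s=ctrl.sense();print(s["eef_pos"],s["force"],s["wrist_torque"],s["grip_width"])
im=ctrl.capture("wrist");cv2.imwrite("pics/w8.png",im[:,:,::-1])
# pointer angle with dot-safe radius: components elongated near each axis
R,tc=toolRt(s);K=ctrl.get_calibration("wrist");T=K["tool_from_camera"];o=R@T[:3,3]+tc
W=Ro.from_euler("z",.062).as_matrix();t=np.radians(24);nb=W@[-np.sin(t),0,np.cos(t)];ey=W@[0,1,0];ex=np.cross(ey,nb)
h=cv2.cvtColor(im,cv2.COLOR_RGB2HSV);m=cv2.inRange(h,(0,120,70),(8,255,255))|cv2.inRange(h,(172,120,70),(180,255,255))
n,l,st,c=cv2.connectedComponentsWithStats(m)
for w,G in(("L",(668.5,117,102.7)),("R",(677,-15,102.7))):
    P0=np.array(G)+12*nb
    for i in range(1,n):
        if st[i,4]<12:continue
        ys,xs=np.nonzero(l==i);d=(np.c_[xs,ys,np.ones(len(xs))]@np.linalg.inv(K["K"]).T)@(R@T[:3,:3]).T
        X=o+d*(((P0-o)@nb)/(d@nb))[:,None]-P0;q=np.c_[X@ey,X@ex];cc=q.mean(0)
        if np.hypot(*cc)<60:
            sv=np.linalg.svd(q-cc);v=sv[2][0]*np.sign(sv[2][0]@cc);print(w,c[i].round(),st[i,4],"centre",cc.round(1),"ang",np.degrees(np.arctan2(v[1],v[0])).round(1),"elong",(sv[1][0]/sv[1][1]).round(1))
for cam in("scene","side"):
    im=ctrl.capture(cam);cv2.imwrite(f"pics/{cam}9.png",im[:,:,::-1])
    for nm in("spray_can","mat_cork","tape_roll","carton","knock_block"):
        print(cam,nm,[(np.round(np.array(d["position"])*[512,384]).tolist(),round(d["p"],2)) for d in ctrl.spot_in(cam,nm)][:3])
    print(cam,"can exp",proj(cam,[[440,337,4],[440,337,90],[440,337,175]]).round().tolist())
    h=cv2.cvtColor(im,cv2.COLOR_RGB2HSV);g=cv2.inRange(h,(55,100,40),(85,255,255));n,l,st,c=cv2.connectedComponentsWithStats(g)
    print([(st[i].tolist(),c[i].round().tolist()) for i in range(1,n) if st[i,4]>40])
E
```

```text
[612.66247228 -16.94825254 250.33314804] [-0.62682421 -0.2340032  -0.63611955] [-0.02531262  0.21975709  0.01022025] 0.46703478389694275
L [144. 218.] 72 centre [16.2 10.4] ang 29.1 elong 8.2
R [253. 157.] 70 centre [-6.9 15.8] ang 119.5 elong 9.0
R [222. 179.] 50 centre [37.8  9.7] ang 90.5 elong 1.1
scene spray_can [([155.0, 173.0], 0.97), ([255.0, 223.0], 0.76), ([231.0, 217.0], 0.59)]
scene mat_cork [([163.0, 192.0], 0.58)]
scene tape_roll [([310.0, 290.0], 0.82)]
scene carton [([214.0, 158.0], 0.88)]
scene knock_block [([309.0, 213.0], 0.67)]
scene can exp [[159.0, 187.0], [156.0, 171.0], [152.0, 153.0]]
[([145, 153, 16, 16, 161], [153.0, 162.0]), ([226, 209, 11, 11, 92], [231.0, 214.0]), ([250, 211, 11, 13, 92], [255.0, 219.0]), ([24, 262, 13, 13, 87], [30.0, 269.0])]
side spray_can [([215.0, 206.0], 0.68), ([188.0, 148.0], 0.67), ([228.0, 213.0], 0.58)]
side mat_cork [([197.0, 167.0], 0.62)]
side tape_roll [([239.0, 287.0], 0.97)]
side carton [([249.0, 156.0], 0.71)]
side knock_block [([290.0, 228.0], 0.69)]
side can exp [[192.0, 165.0], [190.0, 147.0], [188.0, 128.0]]
[([182, 129, 13, 14, 137], [188.0, 136.0]), ([210, 190, 10, 11, 86], [214.0, 196.0]), ([225, 201, 10, 11, 86], [229.0, 206.0])]
```

```bash
python3 - <<'E'
from rig import ctrl
print(ctrl.finish_job())
E
```

```text
the job is handed in; nothing more can be done
None
```

I did the whole job in the order asked and handed it in at about 24 s; the hand-in reports no verdict.

- **Can:** The largest green spray can stands upright on the cork mat, and I let go of it. My last side and scene pictures showed it where it should be, at about (440, 337) against a mat centre near (440, 338). That leaves about 20 mm of margin to the mat's edge. I checked "wholly on the mat" in two camera views while still holding the can about 10 mm above it, and afterwards only by numbers.
- **Left dial:** I turned it down click by click from speed 4. It last measured 29.1°, and speed 1 is 30°.
- **Right dial:** I turned it up from off. It last measured 119.5°, and speed 4 is 120°. I released it at about 117° and the spring pulled it in, so it did not pass the mark.
- **Tape roll, carton and knocking block:** They were found within a few pixels of where they started, except the tape roll in the scene view. It was off by about 15 pixels there, where the arm partly hid it at first, but within 2 pixels in the side view.

Three readings did not fit:
- **Fingertips:** They seemed to end well short of the reported tool point, by 20–30 mm by my estimate. The first grip on the left dial closed above its bar without touching it. I went in deeper and then held it firmly.
- **Wrist twist:** It read about 0.7 N m at the end of the right turn, more than the spring explains. I did not find out why. The force stayed under 8 N, and both dials read correctly afterwards.
- **Right dial angle:** One reading during the turn was thrown off by the red off dot. A picture, and a corrected measurement after I let go, put it at speed 4.

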